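# Re-rack the bench tools in mirrored order for a left-handed goldsmith

## Task

A left-handed goldsmith takes over the bench: move the four things from the full dark rack to the empty pale rack in reverse order, so that the one now at the left end of the row comes to the right end of the new rack, and so on, one in each bay. Lay each one flat in the middle of its bay, in line with the ribs (either end may point forward), and let go of it.

Things in the scene. Friction and masses are not known exactly. Their poses are not given: they have to be found in the camera images.
- cork_roller: tan cork roller, a plain cylinder lying on its side, 75 mm long, 32 mm in diameter, 60 g; grip across its diameter. Its y axis is its length, at the start along the old rack's depth (x). Origin: its centre, on the cylinder's axis, 16 mm above what it lies on (at the start 25 mm above the bench).
- sharpening_bar: pale grey-white dressing stone, a plain bar 102 mm long, 26 mm wide, 21 mm high, 120 g; grip across 26 mm. Its y axis is its length, at the start along the old rack's depth (x). Origin: middle of its length and width, on its underside (at the start 9 mm above the bench).
- tin_box: small dark grey closed box, 54 mm long, 40 mm wide, 24 mm high, 60 g; grip across 40 mm. Its y axis is its length, at the start along the old rack's depth (x). Origin: middle of its length and width, on its underside (at the start 9 mm above the bench).
- dust_brush: short bench brush lying bristles up: light brown wooden stock 86 mm long, 22 mm wide, 12 mm high, with a dark bristle block 50 mm long, 18 mm wide on it (y = -43 to +7 mm), 34 mm high in all; grip the stock across 22 mm. Its y axis is its length, at the start along the old rack's depth (x). Origin: middle of its length and width, on its underside (at the start 9 mm above the bench).
- old_rack: dark wooden board 84 mm deep (x, away from the robot), 250 long (y, to the robot's left), 8 thick, fixed, with five ribs 10 mm wide, rising 4 mm, that part it into four bays 50 mm clear, centres at y = +90, +30, -30, -90 mm, x = 0. Origin: centre of underside, on the bench. Turned 0.04 to 0.3 rad to the left. The old rack: full at the start, a cork pad and a thing in each bay.
- new_rack: pale plywood board 84 mm deep (x, away from the robot), 250 long (y, to the robot's left), 8 thick, fixed, with five ribs 10 mm wide, rising 4 mm, that part it into four bays 50 mm clear, centres at y = +90, +30, -30, -90 mm, x = 0. Origin: centre of underside, on the bench. Turned 0.04 to 0.3 rad to the left. The new rack: empty, no pads; things come to rest on the board, 8 mm above the bench.
- pad_cork_roller: cork pad 80 x 50 x 1 mm, fixed on the floor of the bay of the old rack in which the cork roller lies at the start (it stays there and so marks that bay). Origin: centre of its underside, 8 mm above the bench.
- pad_sharpening_bar: cork pad 80 x 50 x 1 mm, fixed on the floor of the bay of the old rack in which the dressing stone lies at the start (it stays there and so marks that bay). Origin: centre of its underside, 8 mm above the bench.
- pad_tin_box: cork pad 80 x 50 x 1 mm, fixed on the floor of the bay of the old rack in which the small box lies at the start (it stays there and so marks that bay). Origin: centre of its underside, 8 mm above the bench.
- pad_dust_brush: cork pad 80 x 50 x 1 mm, fixed on the floor of the bay of the old rack in which the bench brush lies at the start (it stays there and so marks that bay). Origin: centre of its underside, 8 mm above the bench.
There are look-alikes about, which are no part of the job. What is shaped like the sharpening_bar but blue or red is not meant.

How it is judged:
By the outcome, as a careful person would: the job done as asked, in the order asked, and still so for the second after the job is handed in, with the robot touching nothing.
It also fails if it takes over 99 s, if anything falls off the work surface, if the arm or the gripper's body presses on something with over 40 N, if the wrist force passes 120 N, or if a joint passes its speed limit or range.

## Robot

A 7-joint arm with a two-finger parallel gripper is mounted at the origin on a cart in front of the work surface, level with it; the furniture and walls round the work are solid. World frame = base frame: x ahead of the robot, y to its left, z up, the work surface at z = 0. Lengths are in m, angles in degrees, forces in N, time in s.
With the tool pointing down it reaches from about 0.425 to 0.875 m from the base axis. Payload 4.7 kg.
Tool frame: the origin (TCP) lies at the very end of the fingers, on their centre line; the grasp point (between the pads) lies 19 mm behind it; z points along the fingers, y is the direction in which the jaws open and shut (so a half turn about z gives the same grasp; the last joint's range is limited). The gripper opens to 87 mm and grips with 3 to 60 N. Pads are 19 mm wide; open, the fingers measure 117 mm over their backs; the gripper's body (75 mm by 190 mm) begins 51 mm behind the grasp point.
Start: joints at [-74.307, 18.392, -4.016, 83.108, 1.295, 78.541, -3.26], TCP at [0.167, 0.628, 0.223] pointing down, gripper open.
Joint ranges: [-163.93, 163.93], [-17.29, 119.83], [-79.2, 71.16], [3.27, 140.29], [-89.18, 269.18], [5.43, 117.66], [-154.24, 154.24]. Speed limits (degrees/s): [147.25, 147.25, 180, 180, 180, 180, 180].

## Interface

Orientations are given as [roll, pitch, yaw] about the fixed x, y, z axes, in that order (R = Rz(yaw) Ry(pitch) Rx(roll)).
In Python, from cell import monitor, read_camera, camera_info, env, look_for gives the robot as it stands.
- The arm moves only by the tool servo_tool, never from a script. Its argument "commands" is one flat list of numbers, 6 for each row, row after row: the shift along the tool's x, y, z in mm, then the turn, a rotation vector about the tool's x, y, z in degrees. A call has 1 to 10 rows; each row shifts and turns the commanded pose from where the row before left it, along the tool's axes as they then stand; what a row does not reach is not made up. A row lasts 1/10 s, in which the tool goes at most 50 mm and 8.59 degrees, less where a joint would pass 70% of its speed; a pose out of reach is approached as far as the arm can. A call is refused whole if a number of a shift passes 50 or a number of a turn 8.59, either way. A call with a gripper value outside its range is refused whole. "jaw" is the finger opening in mm, from 0 to 87, set as the call begins (left out, the last holds). The fingers move at their own pace and stop on an object; "newtons" is the grip in N (left out, the last holds). Time passes only in rows, so rows that do not move let the fingers close. It gives the time, the measured TCP pose, the force and the opening at its end, in the units of the state.
- monitor.get_obs(): the state, without advancing time (a new reading comes with each control period).
- read_camera(name): name is "scene" or "top" or "wrist"; returns (picture, depth): 480x640x3 uint8, red, green, blue; 480x640 float32, m along the optical axis (not along the pixel's ray), 0 where there is no reading.
- camera_info(name): a dict with "camera_matrix" (3x3 intrinsics, pixels), "R" (3x3) and "t" (3): a world point X has camera coordinates R X + t; the wrist camera has in their place "T_tool_cam" (4x4, takes a point from camera to tool coordinates, whose origin is the TCP and whose axes are the flange's). Camera axes: x right, y down, z forward; pixel columns grow to the right and rows downward; lengths in m; the calibration is good to about 2 mm. A picture is of the moment at which its call begins: read the wrist's pose just before it. camera_info takes no time and is no camera call.
- env.sign_off(): hands the job in, once; it reports no verdict.
Trained networks look in the newest picture that a camera, given by its name, has taken for a name from the list of things; names that differ only in an ending like _2 or _b are one class to them, and where a whole thing is asked for, a point or a joint stands for the part that bears it (a point fixed in the world has none). Each returns a list of dicts, best first, with "conf" (0 to 1); they miss things now and then, are a little off and sometimes report something else, mostly with a low value. They report only what shows in the picture. A call takes as long as a camera call. They do not tell look-alikes from the thing itself.
- look_for(camera, label): "box" ([left, top, width, height] in pixels, round what is visible of it).
The state is a dict: "time_s": time; "qpos": joint angles; "joint_velocities": joint speeds; "effort": joint torques, N m; "tool_pos": TCP position; "tool_rot": TCP orientation; "force": force on the tool from outside, world axes, zero at the start; "wrist_torque": the same for the moment, N m; "grip_width": finger opening in m.
Only numpy, scipy, OpenCV 4.12 (cv2) and the standard library are available. Lean on these libraries where they do the work, as an engineer would, in place of code of your own. Each camera call takes 0.05 s, during which the arm holds its last target.

## Working session

There is one attempt and no reset: what is moved stays moved. The work goes in short steps, Python scripts to look and compute and a tool call to move; the robot and the scene stay as the last step left them, time stands still between calls to the robot, and variables do not carry over. Pictures are saved under pics/ and viewed, and the job is handed in when it is done.

Besides the shell and the picture viewer there is one more tool, called after ">>>" in YAML: its name, and indented under it one key for each argument. servo_tool: Moves the arm, as the interface text tells. Its arguments: {"type":"object","properties":{"commands":{"type":"array","items":{"type":"number"}},"jaw":{"type":"number"},"newtons":{"type":"number"}},"required":["commands"]}

```bash
ls; mkdir -p pics; python3 - <<'E'
from cell import monitor, read_camera, camera_info, env, look_for
import cv2,numpy as np
print(monitor.get_obs())
for n in ["scene","top"]:
    p,d=read_camera(n); cv2.imwrite(f"pics/{n}0.png",p[:,:,::-1]); np.save(f"/tmp/{n}_d.npy",d); np.save(f"/tmp/{n}_p.npy",p)
    print(n,camera_info(n))
print(camera_info("wrist"))
print(monitor.get_obs()["time_s"])
E
```

```text
pics
{'time_s': 0.0, 'qpos': array([-74.30631246,  18.44054777,  -4.01512159,  83.17655953,
         1.2960943 ,  78.54238785,  -3.26013521]), 'joint_velocities': array([ 0.06850516,  0.04440256, -0.11305927,  0.01447884, -0.01113881,
        0.06465956,  0.08386153]), 'effort': array([ 2.62174963e-04, -4.91278625e+01, -4.03711153e-01, -3.12537718e+01,
       -6.39635813e-02,  4.33050294e-02,  1.68284414e-04]), 'tool_pos': array([0.1668935 , 0.62761017, 0.2214301 ]), 'tool_rot': array([-1.79885813e+02,  7.12025594e-03,  1.65115800e+02]), 'force': array([-0.53066431, -0.79922277,  0.13273123]), 'wrist_torque': array([-0.012128  , -0.00141333,  0.04128426]), 'grip_width': 0.08685042467528362}
scene {'camera_matrix': array([[456.05819727,   0.        , 332.56269682],
       [  0.        , 456.05819727, 242.93010017],
       [  0.        ,   0.        ,   1.        ]]), 'R': array([[ 0.84534629, -0.53393116,  0.0175258 ],
       [-0.39303665, -0.64382461, -0.65651509],
       [ 0.36181741,  0.54809432, -0.75410926]]), 't': array([-0.55023261,  0.17340963,  1.0677885 ])}
top {'camera_matr
[... 196 characters left out ...]
9,  0.00139639],
       [-0.99575655,  0.01325815, -0.09106659],
       [ 0.09103976, -0.00261451, -0.99584383]]), 't': array([-0.13016574,  0.56920508,  1.17764737])}
{'camera_matrix': array([[414.11133848,   0.        , 313.36658533],
       [  0.        , 414.11133848, 234.70867934],
       [  0.        ,   0.        ,   1.        ]]), 'T_tool_cam': array([[-2.28927511e-04, -9.59516452e-01, -2.81652490e-01,
         7.80261647e-02],
       [ 9.99999964e-01, -1.79537426e-04, -2.01164170e-04,
        -3.11494068e-05],
       [ 1.42453167e-04, -2.81652526e-01,  9.59516459e-01,
        -1.61832579e-01],
       [ 0.00000000e+00,  0.00000000e+00,  0.00000000e+00,
         1.00000000e+00]])}
0.1
```

View pics/top0.png

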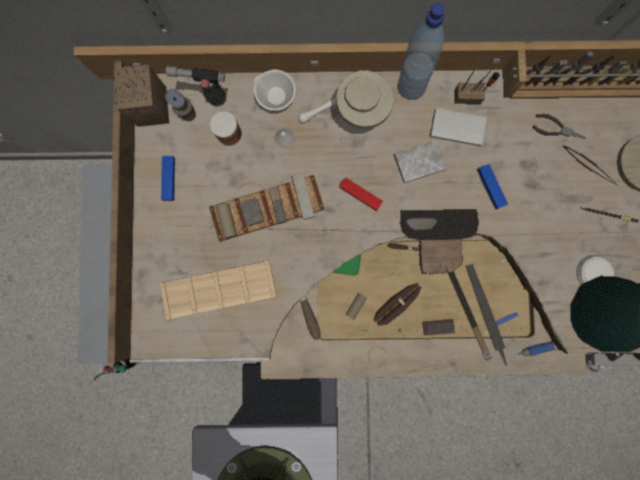

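View pics/scene0.png

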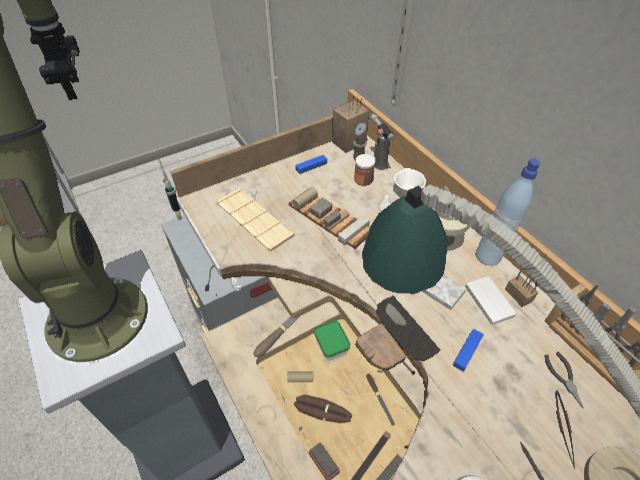

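```bash
cat > h.py <<'E'
import numpy as np,cv2
from cell import monitor, read_camera, camera_info, env, look_for
def px2w(name,uv,z):
    c=camera_info(name);K=c["camera_matrix"];R=c["R"];t=c["t"]
    r=R.T@np.linalg.inv(K)@np.array([uv[0],uv[1],1.]);o=-R.T@t
    return o+r*(z-o[2])/r[2]
def cloud(name,d):
    c=camera_info(name);K=c["camera_matrix"]
    v,u=np.mgrid[0:480,0:640]
    P=np.stack([(u-K[0,2])/K[0,0]*d,(v-K[1,2])/K[1,1]*d,d],-1)
    return (P-c["t"])@c["R"]
E
python3 - <<'E'
import numpy as np,cv2
from h import *
p=cv2.imread("pics/top0.png")
c=p[160:330,145:345]
cv2.imwrite("pics/c0.png",cv2.resize(c,None,fx=4,fy=4-0.5,interpolation=cv2.INTER_CUBIC))
W=cloud("top",np.load("/tmp/top_d.npy")); np.save("/tmp/W.npy",W)
z=W[...,2]
print(z[300,140:300:10].round(4), z[200,205:330:5].round(4))
m=np.clip((z[160:330,145:345]+0.01)/0.06*255,0,255).astype(np.uint8)
cv2.imwrite("pics/z0.png",cv2.resize(cv2.applyColorMap(m,cv2.COLORMAP_JET),None,fx=4,fy=3.5,interpolation=cv2.INTER_NEAREST))
E
```

```text
[ 0.0036  0.0067 -0.0008  0.0086  0.0118  0.0169  0.0116  0.0056  0.0123
  0.0058  0.0087  0.0084 -0.0001 -0.0021  0.0023  0.002 ] [-1.0000e-03  2.4000e-03  3.0000e-04  2.0000e-04 -1.9000e-03  5.5000e-03
  1.2248e+00  9.2000e-03  6.7000e-03  3.5000e-02  3.1300e-02  7.9000e-03
  1.0900e-02  7.5000e-03  2.3800e-02  1.7100e-02  1.1400e-02  1.5400e-02
  1.0800e-02  3.4400e-02  3.2200e-02  8.7000e-03  9.7000e-03  1.2800e-02
 -1.9000e-03]
```

View pics/c0.png

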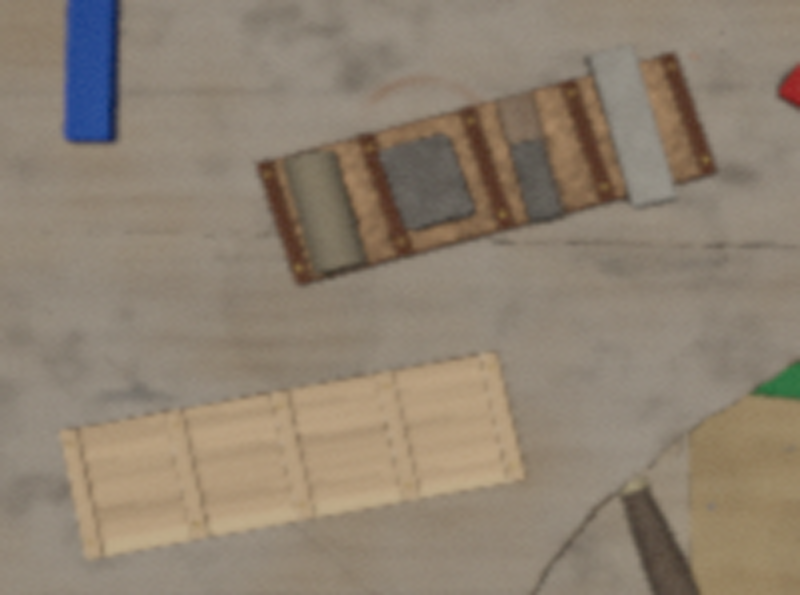

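View pics/z0.png

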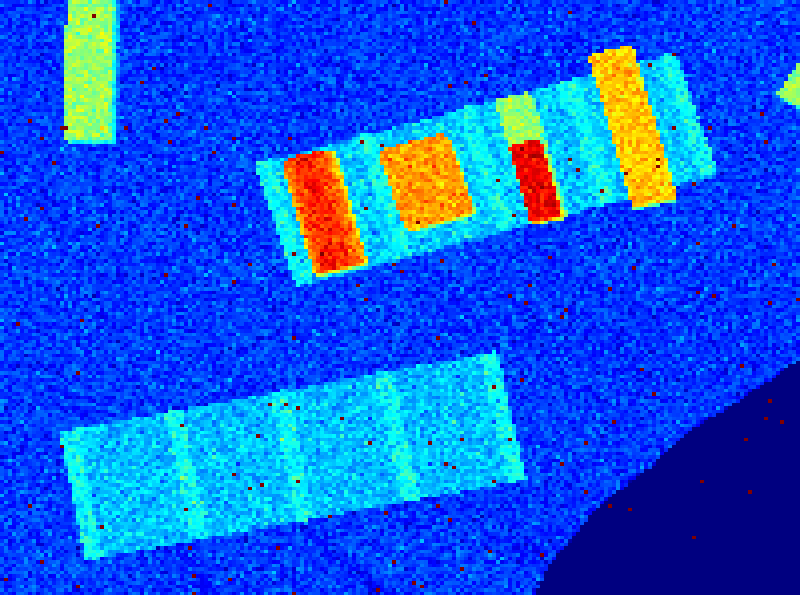

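```bash
python3 - <<'E'
import numpy as np,cv2
from h import *
W=np.load("/tmp/W.npy");p=np.load("/tmp/top_p.npy")
z=W[...,2]
def rect(m,name):
    P=W[m][:,:2].astype(np.float32)*1000
    (c,s,a)=cv2.minAreaRect(P); b=cv2.boxPoints((c,s,a))
    e=[b[1]-b[0],b[2]-b[1]];L=max(e,key=np.linalg.norm)
    # PCA
    C=np.cov((P-P.mean(0)).T);w,v=np.linalg.eigh(C);ax=v[:,1]
    f=lambda a:np.degrees(np.arctan2(a[1],a[0]))
    q=(P-P.mean(0))@v
    ext=np.percentile(q,99,axis=0)-np.percentile(q,1,axis=0)
    print(name,m.sum(),"rect c",np.round(c,1),"s",np.round(sorted(s),1),"ang",f(L).round(1)%180,"| mean",P.mean(0).round(1),"pca",(f(ax)%180).round(2),"ext",ext.round(1),"medz",np.median(W[m][:,2]).round(4))
def comp(m,seed):
    m=cv2.morphologyEx(m.astype(np.uint8),cv2.MORPH_CLOSE,np.ones((3,3)))
    m=cv2.morphologyEx(m,cv2.MORPH_OPEN,np.ones((3,3)))
    n,l=cv2.connectedComponents(m)
    i=l[seed[1],seed[0]];return (l==i)&(z<0.06) if i else np.zeros_like(z,bool)
v=(z<0.08)
seeds=dict(roller=(226,221),box=(252,212),stone=(303,196))
for k,s in seeds.items(): rect(comp((z>0.019)&v,s),k)
rect(comp((z>0.0155)&v,(277,205)),"brush")
rect(comp((z>0.004)&v,(265,208)),"oldrack")
rect(comp((z>0.004)&v,(220,292)),"newrack")
print("wall",W[200,112:140:2].round(3).tolist())
print("front strip",W[359,[150,200,250]].round(3).tolist())
E
```

```text
roller 482 rect c [605.9  82.5] s [31.1 74.8] ang 14.6 | mean [605.4  80.9] pca 13.88 ext [30.2 74.3] medz 0.0382
box 448 rect c [625.1  25.5] s [40.5 54.4] ang 16.9 | mean [624.3  25. ] pca 18.91 ext [40.  53.2] medz 0.033
stone 521 rect c [660.2 -89.8] s [ 25.8 102.9] ang 13.8 | mean [659.2 -90.1] pca 13.52 ext [ 25.4 100.8] medz 0.0307
brush 364 rect c [640.5 -31.3] s [23.6 85.1] ang 12.9 | mean [639.5 -33. ] pca 14.25 ext [22.5 83.7] medz 0.0388
oldrack 4385 rect c [642.8  -5.4] s [127.3 260.5] ang 99.3 | mean [634.7  -9.3] pca 106.42 ext [ 99.5 248.2] medz 0.0138
newrack 4400 rect c [455.9  95.6] s [ 98.2 277.3] ang 102.1 | mean [452.4 102.5] pca 101.62 ext [ 86.6 253.3] medz 0.0093
wall [[0.646, 0.315, 0.086], [0.645, 0.309, 0.089], [0.645, 0.305, 0.09], [0.646, 0.302, 0.085], [0.647, 0.301, 0.077], [0.649, 0.302, 0.064], [0.651, 0.302, 0.052], [0.654, 0.303, 0.037], [0.655, 0.301, 0.029], [0.657, 0.303, 0.013], [0.659, 0.302, 0.002], [0.659, 0.298, 0.001], [0.66, 0.294, -0.002], [0.659, 0.288, 0.002]]
front strip [[0.3, 0.256, -0.002], [0.299, 0.143, 0.004], [0.297, 0.032, 0.0]]
```

```bash
python3 - <<'E'
import numpy as np,cv2
from h import *
from scipy.optimize import minimize
def conv(l): return [((x+.5)/4-.5+145,(y+.5)/3.5-.5+160) for x,y in l]
for n,l in dict(new=[(62,430),(497,352),(525,480),(85,557)],old=[(258,162),(675,53),(717,174),(300,284)]).items():
    P=np.array([px2w("top",q,0.012)[:2] for q in conv(l)])*1000
    print(n,P.round(1).tolist(),"c",P.mean(0).round(1),"sides",[np.linalg.norm(P[i]-P[i-1]).round(1) for i in range(4)])
    d1=P[0]-P[1]+P[3]-P[2]; d2=P[0]-P[3]+P[1]-P[2]
    print("angs",np.degrees(np.arctan2(-d1[0],d1[1])).round(2),np.degrees(np.arctan2(d2[1],d2[0])).round(2))
# depth-mask fit
W=np.load("/tmp/W.npy");z=cv2.medianBlur(W[...,2].astype(np.float32),5)
for n,x0 in dict(new=(452,102,11.6),old=(633,-5,14)).items():
    m=(np.abs(W[...,0]*1000-x0[0])<100)&(np.abs(W[...,1]*1000-x0[1])<180)
    P=W[m][:,:2]*1000;h=(z[m]>0.004).astype(float)*2-1
    if n=="new": print(m.sum(),h.mean())
    def f(q):
        a=np.radians(q[2]);d=P-q[:2];u=d@[np.cos(a),np.sin(a)];v=d@[-np.sin(a),np.cos(a)]
        sd=np.minimum(42-abs(u),125-abs(v))
        return -np.sum(h*np.tanh(sd/2))
    r=min((minimize(f,np.array(x0)+np.random.randn(3)*2,method="Nelder-Mead") for _ in range(6)),key=lambda r:r.fun)
    print(n,"fit",r.x.round(2))
E
```

```text
new [[469.9, 231.9], [516.6, -11.8], [434.6, -27.1], [389.2, 218.0]] c [452.6 102.8] sides [np.float64(81.9), np.float64(248.2), np.float64(83.4), np.float64(249.3)]
angs 10.66 10.2
old [[641.6, 123.3], [710.2, -114.1], [630.3, -137.0], [561.9, 99.1]] c [636.   -7.2] sides [np.float64(83.3), np.float64(247.1), np.float64(83.1), np.float64(245.8)]
angs 16.14 16.43
14043 -0.39756462294381545
new fit [452.3  103.42  11.07]
old fit [636.09  -6.06  16.47]
```

```bash
cat >> h.py <<'E'
from scipy.optimize import minimize
def fit(Wm,zz,thr,x0,L,Wd,rng,s=1.5):
    m=np.hypot(Wm[...,0]*1000-x0[0],Wm[...,1]*1000-x0[1])<rng
    P=Wm[m][:,:2]*1000;h=np.clip((zz[m]-thr)/0.004,-1,1)
    def f(q):
        a=np.radians(q[2]);d=P-q[:2];u=d@[np.cos(a),np.sin(a)];v=d@[-np.sin(a),np.cos(a)]
        return -np.sum(h*np.tanh(np.minimum(L/2-abs(u),Wd/2-abs(v))/s))
    r=min((minimize(f,np.array(x0)+np.random.randn(3)*2,method="Nelder-Mead") for _ in range(8)),key=lambda r:r.fun)
    return r.x.round(2)
E
python3 - <<'E'
from h import *
W=np.load("/tmp/W.npy");z=cv2.medianBlur(W[...,2].astype(np.float32),3)
for k,a in dict(roller=(.021,(605,81,14),75,32,60),box=(.021,(625,25,16),54,40,40),stone=(.02,(659,-90,14),102,26,65),brush=(.0155,(640,-32,14),86,22,55)).items(): print(k,fit(W,z,*a))
E
```

```text
roller [606.55  83.7   14.79]
box [625.75  26.13  17.24]
stone [661.31 -89.57  13.65]
brush [641.   -32.08  14.13]
```

```bash
cat >> h.py <<'E'
from scipy.spatial.transform import Rotation as Ro
def st():
    o=monitor.get_obs();return o["tool_pos"]*1000,o["tool_rot"],o
def plan(tgt,yaw,n,via=None):
    p,r,o=st();R=Ro.from_euler("xyz",r,degrees=True)
    Rt=Ro.from_euler("xyz",[180,0,yaw],degrees=True)
    rv=(R.inv()*Rt).as_rotvec(degrees=True)
    print("t",round(o["time_s"],2),"pos",p.round(1),"rot",r.round(2),"grip",round(o["grip_width"]*1000,1),"F",o["force"].round(1))
    print("tot turn",rv.round(2),"world d",(np.array(tgt)-p).round(1))
    step=Ro.from_rotvec(rv/n,degrees=True);d=(np.array(tgt)-p)/n
    out=[]
    for i in range(n):
        s=R.inv().apply(d);out.append([*s.round(1),*(rv/n).round(2)]);R=R*step
    for c in range(0,n,10): print(",".join(f"{v:g}" for q in out[c:c+10] for v in q))
E
python3 -c "
from h import *
plan([620,10,180],195,20)"
```

```text
t 0.1 pos [166.9 627.7 221.6] rot [-1.7990e+02  1.0000e-02  1.6512e+02] grip 87.0 F [ 0.9  0.7 -0.5]
tot turn [-1.000e-01 -2.000e-02 -2.988e+01] world d [ 453.1 -617.7  -41.6]
-29.8,-24,2.1,-0,-0,-1.49,-29.2,-24.8,2.1,-0,-0,-1.49,-28.5,-25.5,2.1,-0,-0,-1.49,-27.9,-26.3,2.1,-0,-0,-1.49,-27.2,-27,2.1,-0,-0,-1.49,-26.4,-27.7,2.1,-0,-0,-1.49,-25.7,-28.4,2.1,-0,-0,-1.49,-25,-29,2.1,-0,-0,-1.49,-24.2,-29.7,2.1,-0,-0,-1.49,-23.4,-30.3,2.1,-0,-0,-1.49
-22.6,-30.9,2.1,-0,-0,-1.49,-21.8,-31.5,2.1,-0,-0,-1.49,-21,-32,2.1,-0,-0,-1.49,-20.1,-32.6,2.1,-0,-0,-1.49,-19.3,-33.1,2.1,-0,-0,-1.49,-18.4,-33.6,2.1,-0,-0,-1.49,-17.5,-34.1,2.1,-0,-0,-1.49,-16.6,-34.5,2.1,-0,-0,-1.49,-15.7,-34.9,2.1,-0,-0,-1.49,-14.8,-35.3,2.1,-0,-0,-1.49
```

>>> servo_tool:
  commands: [-30,-24,2,0,0,-1.5,-29,-25,2,0,0,-1.5,-28.5,-25.5,2,0,0,-1.5,-28,-26,2,0,0,-1.5,-27,-27,2,0,0,-1.5,-26.5,-27.5,2,0,0,-1.5,-25.5,-28.5,2,0,0,-1.5,-25,-29,2,0,0,-1.5,-24,-30,2,0,0,-1.5,-23.5,-30.5,2,0,0,-1.5]
  jaw: 87

```text
time_s: 1.1
tool_pos: [0.3939, 0.3177, 0.2022]
tool_rot: [-180.0, -0.0, -179.8]
force: [-0.4, 0.3, 0.1]
grip_width: 0.087
```

>>> servo_tool:
  commands: [-22.5,-31,2,0,0,-1.5,-22,-31.5,2,0,0,-1.5,-21,-32,2,0,0,-1.5,-20,-32.5,2,0,0,-1.5,-19.5,-33,2,0,0,-1.5,-18.5,-33.5,2,0,0,-1.5,-17.5,-34,2,0,0,-1.5,-16.5,-34.5,2,0,0,-1.5,-15.5,-35,2,0,0,-1.5,-15,-35,2,0,0,-1.5]

```text
time_s: 2.1
tool_pos: [0.6207, 0.01, 0.1821]
tool_rot: [180.0, -0.0, -164.8]
force: [-0.1, 0.0, 0.6]
grip_width: 0.0871
```

>>> servo_tool:
  commands: [0,0,0,0,0,0,0,0,0,0,0,0]

```text
time_s: 2.3
tool_pos: [0.6201, 0.0102, 0.1818]
tool_rot: [180.0, -0.1, -165.0]
force: [-0.5, 0.4, -0.3]
grip_width: 0.087
```

```bash
cat >> h.py <<'E'
def wcloud(tag):
    p,r,o=st()
    img,d=read_camera("wrist");cv2.imwrite(f"pics/{tag}.png",img[:,:,::-1])
    c=camera_info("wrist");K=c["camera_matrix"];T=c["T_tool_cam"]
    v,u=np.mgrid[0:480,0:640]
    P=np.stack([(u-K[0,2])/K[0,0]*d,(v-K[1,2])/K[1,1]*d,d],-1)
    P=P@T[:3,:3].T+T[:3,3]
    W=P@Ro.from_euler("xyz",r,degrees=True).as_matrix().T+p/1000
    W[d==0]=np.nan
    np.save(f"/tmp/{tag}.npy",W);return W
E
python3 - <<'E'
from h import *
W=wcloud("w1");print(st()[0].round(1),st()[1].round(2))
W=np.nan_to_num(W)
z=cv2.medianBlur(W[...,2].astype(np.float32),3)
for k,a in dict(roller=(.021,(605,81,14),75,32,60),box=(.021,(625,25,16),54,40,40),stone=(.02,(659,-90,14),102,26,65),brush=(.0155,(640,-32,14),86,22,55),rack=(0.004,(636,-6,16.4),84,250,160)).items(): print(k,fit(W,z,*a))
E
```

```text
[619.8  11.8 181.9] [ 1.7995e+02 -7.0000e-02 -1.6489e+02]
roller [587.56  47.03 -61.16]
box [601.1   28.81  46.78]
stone [661.21 -91.27  13.06]
brush [634.1  -34.93  15.77]
rack [627.25  -9.51  15.43]
```

View pics/w1.png

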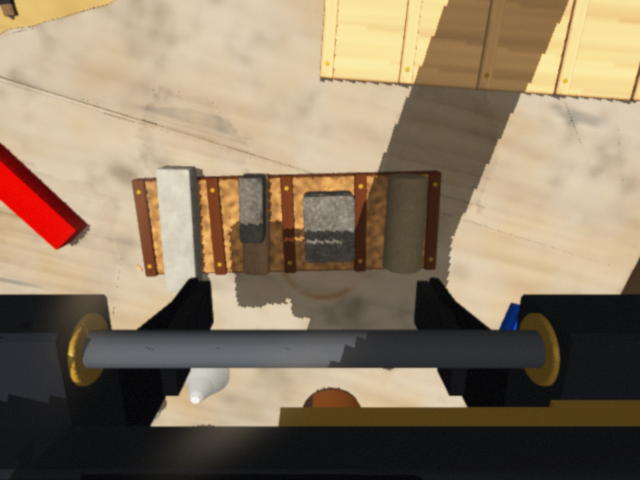

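```bash
python3 - <<'E'
from h import *
W=np.load("/tmp/w1.npy");z=W[...,2]
print(np.isnan(z).mean()); 
for u in (405,330): print(u,[ (round(float(z[v,u]),4)) for v in range(150,300,10)])
m=np.clip((np.nan_to_num(z,nan=-.02)+0.02)/0.07*255,0,255).astype(np.uint8)
cv2.imwrite("pics/wz1.png",cv2.applyColorMap(m,cv2.COLORMAP_JET))
ok=np.isfinite(z)&(z<.05)&(z>-.015)
W2=W[ok][:,None,:];z2=W2[...,2]
for k,a in dict(roller=(.021,(605,81,14),75,32,60),box=(.021,(625,25,16),54,40,40),stone=(.02,(659,-90,14),102,26,65),brush=(.0155,(640,-32,14),86,22,55),rack=(0.004,(636,-6,16.4),84,250,160)).items(): print(k,fit(W2,z2,*a))
E
```

```text
0.003951822916666667
405 [-0.0015, -0.0012, 0.0017, 0.0389, 0.0394, 0.0401, 0.0416, 0.0394, 0.0396, 0.0409, 0.0376, 0.04, 0.0388, -0.0009, -0.0003]
330 [-0.0002, -0.0009, -0.0023, 0.0089, 0.0095, 0.0319, 0.0315, 0.0317, 0.0325, 0.0338, 0.0314, 0.0322, -0.0002, 0.0001, -0.0002]
roller [606.73  82.54  14.39]
box [625.96  24.93  16.89]
stone [661.19 -91.29  13.03]
brush [641.26 -32.97  13.29]
rack [636.46  -6.99  16.43]
```

View pics/wz1.png

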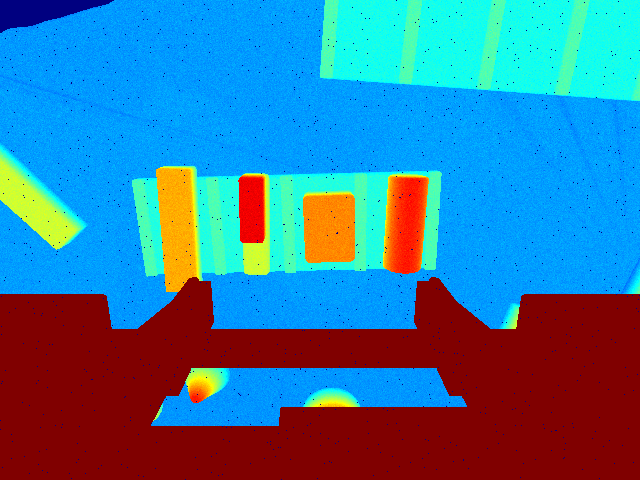

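```bash
python3 -c "
from h import *
plan([661,-90.5,65],-166.7,8)"
```

```text
t 2.35 pos [619.8  11.8 181.9] rot [ 1.7995e+02 -7.0000e-02 -1.6489e+02] grip 87.0 F [-0.   0.1  0.3]
tot turn [ 0.05 -0.07  1.81] world d [  41.2 -102.3 -116.9]
-1.7,-13.7,14.6,0.01,-0.01,0.23,-1.7,-13.7,14.6,0.01,-0.01,0.23,-1.8,-13.7,14.6,0.01,-0.01,0.23,-1.8,-13.7,14.6,0.01,-0.01,0.23,-1.9,-13.7,14.6,0.01,-0.01,0.23,-1.9,-13.7,14.6,0.01,-0.01,0.23,-2,-13.7,14.6,0.01,-0.01,0.23,-2,-13.6,14.6,0.01,-0.01,0.23
```

>>> servo_tool:
  commands: [-1.7,-13.5,14.6,0,0,0.22,-1.7,-13.5,14.6,0,0,0.22,-1.7,-13.5,14.6,0,0,0.22,-1.7,-13.5,14.6,0,0,0.22,-1.8,-13.5,14.6,0,0,0.22,-1.8,-13.5,14.6,0,0,0.22,-1.8,-13.5,14.6,0,0,0.22,-1.8,-13.5,14.6,0,0,0.22,0,0,0,0,0,0]
  jaw: 46

```text
time_s: 3.25
tool_pos: [0.6592, -0.093, 0.0629]
tool_rot: [-180.0, -0.2, -166.8]
force: [-0.1, -0.4, -0.5]
grip_width: 0.0462
```

```bash
python3 - <<'E'
from h import *
W=wcloud("w2");print(st()[0].round(1),st()[1].round(2),st()[2]["grip_width"])
E
```

```text
[659.8 -91.4  64.2] [ 1.7999e+02 -1.5000e-01 -1.6677e+02] 0.045865627413143185
```

View pics/w2.png

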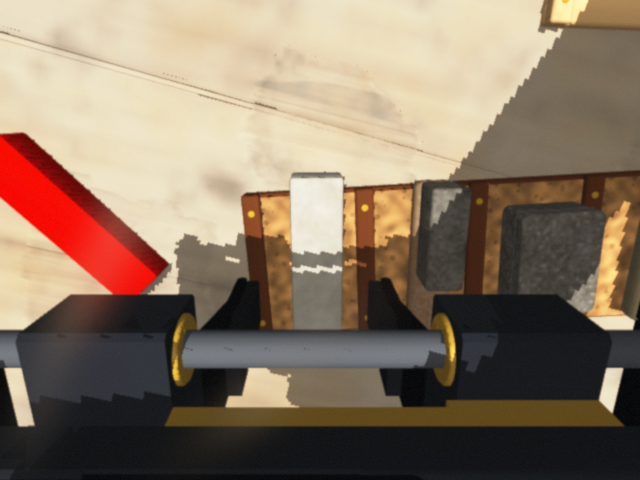

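>>> servo_tool:
  commands: [0,0,17,0,0,0,0,0,17,0,0,0,0,0,10,0,0,0,0,0,5.5,0,0,0,0,0,0,0,0,0]

```text
time_s: 3.8
tool_pos: [0.6598, -0.0894, 0.015]
tool_rot: [180.0, -0.1, -166.6]
force: [-0.3, 0.4, 0.1]
grip_width: 0.0458
```

>>> servo_tool:
  commands: [0,0,0,0,0,0,0,0,0,0,0,0,0,0,0,0,0,0,0,0,0,0,0,0,0,0,0,0,0,0]
  jaw: 20
  newtons: 20

```text
time_s: 4.3
tool_pos: [0.6611, -0.0901, 0.0169]
tool_rot: [-180.0, 0.1, -166.6]
force: [-0.1, 0.1, 2.7]
grip_width: 0.0258
```

```bash
python3 -c "
from h import *
for i in range(3): print(st()[0].round(1),st()[1].round(2))"
```

```text
[661.1 -90.1  16.9] [-1.7998e+02  7.0000e-02 -1.6665e+02]
[661.1 -90.1  16.9] [-1.7998e+02  7.0000e-02 -1.6665e+02]
[661.1 -90.1  16.9] [-1.7998e+02  7.0000e-02 -1.6665e+02]
```

>>> servo_tool:
  commands: [0,0,-10,0,0,0,0,0,-25,0,0,0,0,0,-30,0,0,0,0,0,-10,0,0,0,0,0,0,0,0,0]

```text
time_s: 4.8
tool_pos: [0.6619, -0.0901, 0.0933]
tool_rot: [-180.0, 0.2, -166.6]
force: [-0.7, 0.1, -0.5]
grip_width: 0.0258
```

```bash
python3 -c "
from h import *
plan([435.4,191.6,110],-169.1,12)"
```

```text
t 4.8 pos [661.9 -90.1  93.3] rot [-179.95    0.22 -166.64] grip 25.8 F [-0.7  0.1 -0.5]
tot turn [-0.04  0.22  2.46] world d [-226.5  281.7   16.7]
12.9,27.2,-1.5,-0,0.02,0.2,13,27.2,-1.5,-0,0.02,0.2,13.1,27.1,-1.4,-0,0.02,0.2,13.2,27.1,-1.4,-0,0.02,0.2,13.3,27,-1.4,-0,0.02,0.2,13.4,27,-1.4,-0,0.02,0.2,13.5,26.9,-1.4,-0,0.02,0.2,13.6,26.9,-1.4,-0,0.02,0.2,13.7,26.8,-1.4,-0,0.02,0.2,13.8,26.8,-1.4,-0,0.02,0.2
13.9,26.7,-1.4,-0,0.02,0.2,14,26.7,-1.4,-0,0.02,0.2
```

>>> servo_tool:
  commands: [15.5,32.6,-2,0,0,0.25,15.7,32.6,-2,0,0,0.25,15.8,32.5,-2,0,0,0.25,15.9,32.4,-2,0,0,0.25,16,32.4,-2,0,0,0.25,16.2,32.4,-2,0,0,0.25,16.3,32.3,-2,0,0,0.25,16.4,32.2,-2,0,0,0.25,16.5,32.2,0,0,0,0.25,16.6,32.1,0,0,0,0.25]

```text
time_s: 5.8
tool_pos: [0.4326, 0.193, 0.1059]
tool_rot: [-180.0, -0.1, -169.1]
force: [-0.0, -0.4, -2.1]
grip_width: 0.0259
```

>>> servo_tool:
  commands: [0,0,0,0,0,0,0,0,0,0,0,0]

```text
time_s: 6.0
tool_pos: [0.4335, 0.1926, 0.1061]
tool_rot: [-179.9, -0.1, -169.0]
force: [-0.0, -0.3, -1.6]
grip_width: 0.0257
```

```bash
python3 - <<'E'
from h import *
print(st()[0].round(1),st()[1].round(2))
W=wcloud("w3");z=W[...,2]
ok=np.isfinite(z)&(z<.03)&(z>-.015)
W2=W[ok][:,None,:];z2=W2[...,2]
for s in(1.5,3):print(fit(W2,z2,.004,(452,103,11),84,250,150,s))
E
```

```text
[433.5 192.6 106.1] [-1.7995e+02 -1.0000e-01 -1.6899e+02]
[452.85 102.95  11.16]
[453.08 102.92  11.15]
```

View pics/w3.png

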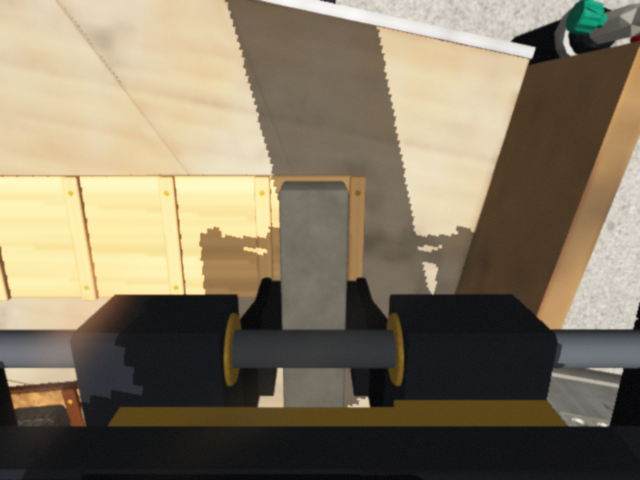

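>>> servo_tool:
  commands: [-0.5,-0.5,25,0,0,0,-0.5,-0.5,30,0,0,0,-0.5,-0.6,20,0,0,0,0,0,10,0,0,0,0,0,3,0,0,0,0,0,0,0,0,0,0,0,0,0,0,0]

```text
time_s: 6.75
tool_pos: [0.4376, 0.1913, 0.0202]
tool_rot: [180.0, 0.1, -169.2]
force: [0.2, -0.1, -1.5]
grip_width: 0.0257
```

>>> servo_tool:
  commands: [0,0,2,0,0,0,0,0,1,0,0,0,0,0,0,0,0,0]

```text
time_s: 7.05
tool_pos: [0.4367, 0.1912, 0.0165]
tool_rot: [180.0, 0.0, -169.1]
force: [-0.5, -0.2, -0.9]
grip_width: 0.0258
```

>>> servo_tool:
  commands: [0,0,1,0,0,0,0,0,0,0,0,0]

```text
time_s: 7.25
tool_pos: [0.4368, 0.1913, 0.0158]
tool_rot: [180.0, 0.0, -169.1]
force: [-2.3, -0.9, 3.6]
grip_width: 0.0258
```

>>> servo_tool:
  commands: [0,0,1,0,0,0,0,0,0,0,0,0]

```text
time_s: 7.45
tool_pos: [0.4368, 0.1913, 0.0158]
tool_rot: [180.0, -0.0, -169.1]
force: [-4.3, -1.6, 14.0]
grip_width: 0.0258
```

>>> servo_tool:
  commands: [0,0,-1.2,0,0,0,0,0,0,0,0,0]

```text
time_s: 7.65
tool_pos: [0.4369, 0.1913, 0.0158]
tool_rot: [180.0, 0.1, -169.1]
force: [-1.0, 0.9, 3.9]
grip_width: 0.0253
```

>>> servo_tool:
  commands: [0,0,0,0,0,0,0,0,0,0,0,0,0,0,0,0,0,0]
  jaw: 42

```text
time_s: 7.95
tool_pos: [0.4365, 0.1911, 0.0152]
tool_rot: [-180.0, -0.0, -169.1]
force: [0.6, -0.2, 0.9]
grip_width: 0.0391
```

>>> servo_tool:
  commands: [0,0,-10,0,0,0,0,0,-25,0,0,0,0,0,-35,0,0,0,0,0,-40,0,0,0,0,0,0,0,0,0]

```text
time_s: 8.45
tool_pos: [0.4403, 0.1929, 0.1316]
tool_rot: [179.8, 0.6, -169.2]
force: [1.0, -0.3, -0.0]
grip_width: 0.0422
```

```bash
python3 - <<'E'
from h import *
print(st()[0].round(1),st()[1].round(2))
W=wcloud("w4");z=W[...,2]
ok=np.isfinite(z)&(z<.05)&(z>-.015)
W2=W[ok][:,None,:];z2=W2[...,2]
print(fit(W2,z2,.004,(452,103,11),84,250,150))
s=fit(W2,z2,.019,(436,191,11),102,26,65);print(s)
a=np.radians(11.05);d=s[:2]-[452.7,103];print(d@[np.cos(a),np.sin(a)],d@[-np.sin(a),np.cos(a)])
plan([641,-32.5,110],-166.3,10)
E
```

```text
[440.3 192.9 131.6] [ 179.76    0.59 -169.16]
[452.91 102.52  11.14]
[436.59 191.54  10.88]
1.1587427535095873 89.98622680850214
t 8.5 pos [438.8 192.2 129. ] rot [ 179.84    0.37 -169.15] grip 42.1 F [ 0.1 -0.4 -1. ]
tot turn [ 0.15  0.37 -2.85] world d [ 202.2 -224.7  -19. ]
-15.6,-25.9,1.9,0.02,0.04,-0.28,-15.5,-26,1.9,0.02,0.04,-0.28,-15.4,-26,1.9,0.02,0.04,-0.28,-15.2,-26.1,1.9,0.02,0.04,-0.28,-15.1,-26.2,1.9,0.02,0.04,-0.28,-15,-26.3,1.9,0.02,0.04,-0.28,-14.8,-26.3,1.9,0.02,0.04,-0.28,-14.7,-26.4,1.9,0.02,0.04,-0.28,-14.6,-26.5,1.9,0.02,0.04,-0.28,-14.5,-26.6,1.9,0.02,0.04,-0.28
```

View pics/w4.png

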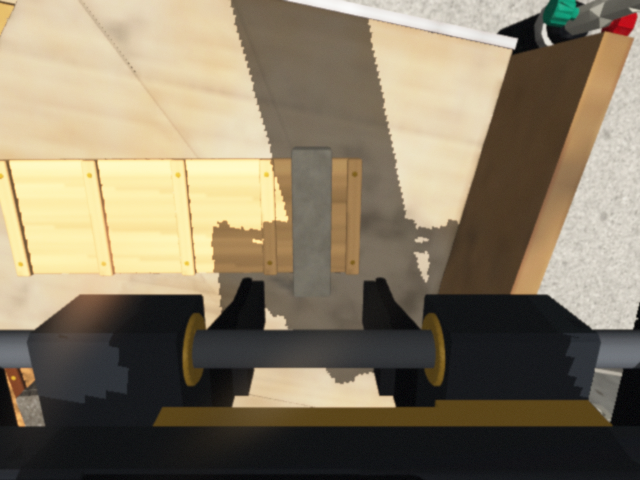

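>>> servo_tool:
  commands: [-15.5,-25.9,2,0,0,-0.28,-15.4,-26,2,0,0,-0.28,-15.3,-26,2,0,0,-0.28,-15.1,-26.1,2,0,0,-0.28,-15,-26.2,2,0,0,-0.28,-15,-26.3,6,0,0,-0.28,-14.8,-26.3,10,0,0,-0.28,-14.7,-26.4,10,0,0,-0.28,-14.6,-26.5,10,0,0,-0.28,-14.5,-26.6,10,0,0,-0.28]
  jaw: 36

```text
time_s: 9.5
tool_pos: [0.638, -0.0348, 0.0679]
tool_rot: [180.0, -0.1, -166.3]
force: [0.6, -0.3, 0.3]
grip_width: 0.036
```

>>> servo_tool:
  commands: [0,0,0,0,0,0,0,0,0,0,0,0]

```text
time_s: 9.7
tool_pos: [0.6372, -0.0346, 0.068]
tool_rot: [180.0, -0.2, -166.4]
force: [0.4, 0.4, -0.8]
grip_width: 0.0362
```

```bash
python3 - <<'E'
from h import *
print(st()[0].round(1),st()[1].round(2))
W=wcloud("w5");z=W[...,2]
ok=np.isfinite(z)&(z<.05)&(z>-.015)
W2=W[ok][:,None,:];z2=W2[...,2]
print(fit(W2,z2,.0155,(641,-32,14),86,22,55))
E
```

```text
[637.2 -34.6  68. ] [ 1.7998e+02 -1.7000e-01 -1.6644e+02]
[640.8  -33.01  13.63]
```

View pics/w5.png

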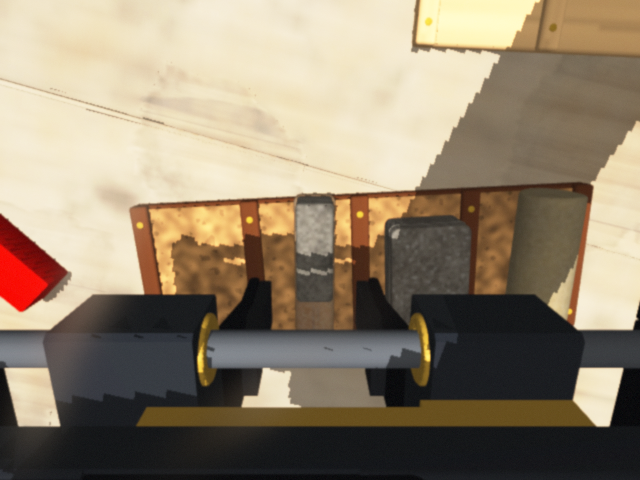

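>>> servo_tool:
  commands: [-1.9,0.3,20,0,0,0,-1.9,0.3,18,0,0,0,0,0,9,0,0,0,0,0,3,0,0,0,0,0,0,0,0,0,0,0,0,0,0,0]

```text
time_s: 10.35
tool_pos: [0.6422, -0.0325, 0.0201]
tool_rot: [-180.0, 0.1, -166.3]
force: [-0.8, 0.1, -0.2]
grip_width: 0.0361
```

>>> servo_tool:
  commands: [0,0,2,0,0,0,0,0,1,0,0,0,0,0,0,0,0,0]

```text
time_s: 10.65
tool_pos: [0.6418, -0.0325, 0.0166]
tool_rot: [180.0, 0.0, -166.4]
force: [0.7, 0.7, 0.2]
grip_width: 0.0362
```

>>> servo_tool:
  commands: [0,0,1.5,0,0,0,0,0,1,0,0,0,0,0,0,0,0,0]

```text
time_s: 10.95
tool_pos: [0.6416, -0.0325, 0.0137]
tool_rot: [180.0, -0.0, -166.3]
force: [-0.0, -0.3, -0.3]
grip_width: 0.036
```

>>> servo_tool:
  commands: [0,0,0,0,0,0,0,0,0,0,0,0,0,0,0,0,0,0,0,0,0,0,0,0]
  jaw: 15
  newtons: 15

```text
time_s: 11.35
tool_pos: [0.6418, -0.0325, 0.014]
tool_rot: [180.0, 0.0, -166.3]
force: [0.1, 0.2, -0.3]
grip_width: 0.0214
```

>>> servo_tool:
  commands: [0,0,-8,0,0,0,0,0,-20,0,0,0,0,0,-30,0,0,0,0,0,-22,0,0,0,0,0,0,0,0,0]

```text
time_s: 11.85
tool_pos: [0.6445, -0.0328, 0.0984]
tool_rot: [-179.9, 0.4, -166.4]
force: [1.0, 0.4, 0.1]
grip_width: 0.0219
```

```bash
python3 - <<'E'
from h import *
a=np.radians(11.05)
for v in(90,30,-30,-90): print(v,[452.8-v*np.sin(a),102.9+v*np.cos(a)])
v=30;plan([452.8-v*np.sin(a),102.9+v*np.cos(a),100],-168.6,10)
E
```

```text
90 [np.float64(435.5501001461151), np.float64(191.2314267689079)]
30 [np.float64(447.05003338203835), np.float64(132.34380892296932)]
-30 [np.float64(458.5499666179617), np.float64(73.4561910770307)]
-90 [np.float64(470.04989985388494), np.float64(14.568573231092103)]
t 11.85 pos [644.5 -32.8  98.4] rot [-179.93    0.42 -166.36] grip 21.9 F [1.  0.4 0.1]
tot turn [-0.07  0.42  2.24] world d [-197.5  165.2    1.6]
15.3,20.7,-0.3,-0.01,0.04,0.22,15.4,20.6,-0.3,-0.01,0.04,0.22,15.5,20.6,-0.3,-0.01,0.04,0.22,15.5,20.5,-0.3,-0.01,0.04,0.22,15.6,20.5,-0.2,-0.01,0.04,0.22,15.7,20.4,-0.2,-0.01,0.04,0.22,15.8,20.3,-0.2,-0.01,0.04,0.22,15.9,20.3,-0.2,-0.01,0.04,0.22,15.9,20.2,-0.2,-0.01,0.04,0.22,16,20.2,-0.2,-0.01,0.04,0.22
```

>>> servo_tool:
  commands: [15.2,20.7,0,0,0,0.26,15.2,20.6,0,0,0,0.26,15.3,20.6,0,0,0,0.26,15.4,20.5,0,0,0,0.26,15.5,20.5,0,0,0,0.26,15.5,20.4,0,0,0,0.26,15.6,20.3,0,0,0,0.26,15.7,20.3,0,0,0,0.26,15.8,20.2,0,0,0,0.26,15.8,20.2,0,0,0,0.26]

```text
time_s: 12.85
tool_pos: [0.4449, 0.1339, 0.0934]
tool_rot: [-180.0, -0.0, -169.0]
force: [0.1, 1.3, -0.0]
grip_width: 0.0215
```

>>> servo_tool:
  commands: [0,0,0,0,0,0,0,0,0,0,0,0]

```text
time_s: 13.05
tool_pos: [0.446, 0.1336, 0.0938]
tool_rot: [-180.0, 0.0, -168.9]
force: [0.6, -0.2, 0.2]
grip_width: 0.0217
```

```bash
python3 - <<'E'
from h import *
print(st()[0].round(1),st()[1].round(2))
W=wcloud("w6");z=W[...,2]
E
```

```text
[446.  133.6  93.8] [-180.      0.   -168.87]
```

View pics/w6.png

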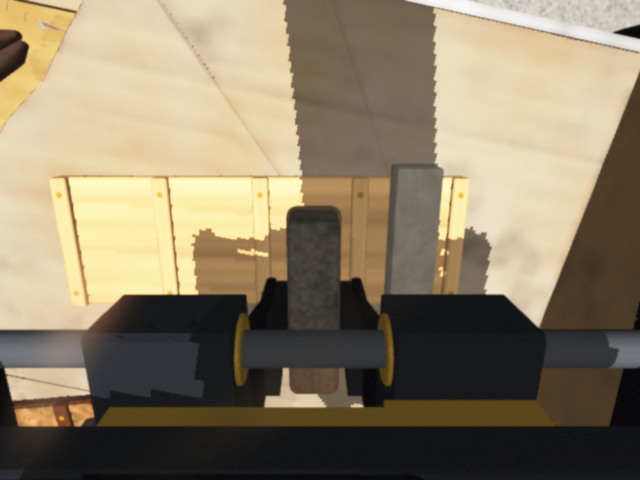

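>>> servo_tool:
  commands: [-0.6,-0.6,25,0,0,0,-0.6,-0.6,28,0,0,0,-0.6,-0.5,15,0,0,0,0,0,6,0,0,0,0,0,2,0,0,0,0,0,0,0,0,0,0,0,0,0,0,0]

```text
time_s: 13.8
tool_pos: [0.4492, 0.1323, 0.0188]
tool_rot: [180.0, 0.1, -169.0]
force: [-0.4, -0.6, 0.0]
grip_width: 0.0214
```

>>> servo_tool:
  commands: [0,0,1.5,0,0,0,0,0,1,0,0,0,0,0,0,0,0,0]

```text
time_s: 14.1
tool_pos: [0.4484, 0.1323, 0.0156]
tool_rot: [180.0, 0.0, -168.9]
force: [0.9, -0.6, 0.3]
grip_width: 0.022
```

>>> servo_tool:
  commands: [0,0,1,0,0,0,0,0,0,0,0,0]

```text
time_s: 14.3
tool_pos: [0.4483, 0.1322, 0.0144]
tool_rot: [180.0, -0.0, -168.9]
force: [0.3, -0.6, -0.1]
grip_width: 0.0217
```

>>> servo_tool:
  commands: [0,0,0.8,0,0,0,0,0,0,0,0,0]

```text
time_s: 14.5
tool_pos: [0.4483, 0.1322, 0.0136]
tool_rot: [180.0, -0.0, -168.9]
force: [0.3, -0.6, -0.8]
grip_width: 0.0218
```

>>> servo_tool:
  commands: [0,0,0.5,0,0,0,0,0,0,0,0,0]

```text
time_s: 14.7
tool_pos: [0.4483, 0.1322, 0.0131]
tool_rot: [180.0, -0.0, -168.9]
force: [-1.0, -0.1, -0.4]
grip_width: 0.0215
```

>>> servo_tool:
  commands: [0,0,0.5,0,0,0,0,0,0,0,0,0]

```text
time_s: 14.9
tool_pos: [0.4484, 0.1322, 0.0129]
tool_rot: [180.0, 0.0, -168.9]
force: [-0.8, -0.5, 3.8]
grip_width: 0.0219
```

>>> servo_tool:
  commands: [0,0,0,0,0,0,0,0,0,0,0,0,0,0,0,0,0,0]
  jaw: 36

```text
time_s: 15.2
tool_pos: [0.4483, 0.1322, 0.0126]
tool_rot: [180.0, 0.0, -168.9]
force: [0.6, -0.2, -0.4]
grip_width: 0.0341
```

>>> servo_tool:
  commands: [0,0,-10,0,0,0,0,0,-25,0,0,0,0,0,-35,0,0,0,0,0,-40,0,0,0,0,0,0,0,0,0,0,0,0,0,0,0]

```text
time_s: 15.8
tool_pos: [0.4492, 0.1326, 0.1242]
tool_rot: [179.9, 0.2, -168.9]
force: [-0.6, 0.6, -0.2]
grip_width: 0.0362
```

```bash
python3 - <<'E'
from h import *
print(st()[0].round(1),st()[1].round(2))
W=wcloud("w7");z=W[...,2]
ok=np.isfinite(z)&(z<.05)&(z>-.015)
W2=W[ok][:,None,:];z2=W2[...,2]
s=fit(W2,z2,.0145,(447,132,11),86,22,55);print(s)
a=np.radians(11.05);d=s[:2]-[452.8,102.9];print(d@[np.cos(a),np.sin(a)],d@[-np.sin(a),np.cos(a)])
plan([626,25.5,80],-163,10)
E
```

```text
[449.2 132.6 124.2] [ 1.7993e+02  1.7000e-01 -1.6894e+02]
[448.06 132.49  11.01]
1.019261931020339 29.94990492666
t 15.85 pos [448.2 132.2 122.9] rot [ 1.7997e+02  3.0000e-02 -1.6895e+02] grip 36.2 F [-0.5  0.1 -0.3]
tot turn [ 0.02  0.03 -5.95] world d [ 177.8 -106.7  -42.9]
-15.4,-13.9,4.3,0,0,-0.59,-15.3,-14,4.3,0,0,-0.59,-15.1,-14.2,4.3,0,0,-0.59,-15,-14.4,4.3,0,0,-0.59,-14.8,-14.5,4.3,0,0,-0.59,-14.7,-14.7,4.3,0,0,-0.59,-14.5,-14.8,4.3,0,0,-0.59,-14.4,-15,4.3,0,0,-0.59,-14.2,-15.1,4.3,0,0,-0.59,-14,-15.3,4.3,0,0,-0.59
```

View pics/w7.png

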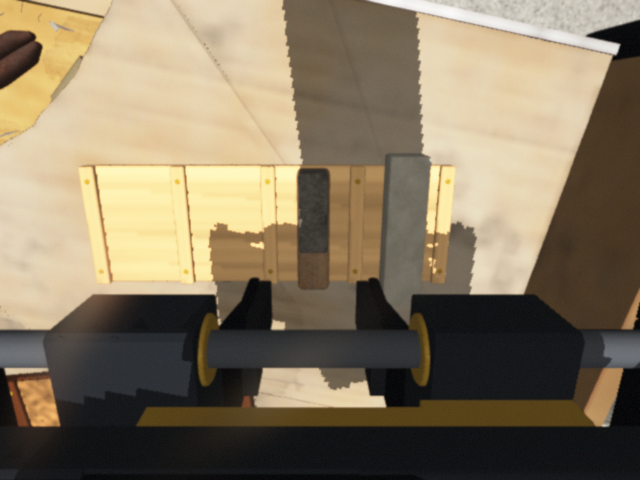

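>>> servo_tool:
  commands: [-15.6,-13.9,4.3,0,0,-0.6,-15.5,-14,4.3,0,0,-0.6,-15.3,-14.1,4.3,0,0,-0.6,-15.2,-14.2,4.3,0,0,-0.6,-15,-14.3,4.3,0,0,-0.6,-14.9,-14.5,4.3,0,0,-0.6,-14.7,-14.6,4.3,0,0,-0.6,-14.6,-14.8,4.3,0,0,-0.6,-14.4,-15,4.3,0,0,-0.6,-14.2,-15,4.3,0,0,-0.6]
  jaw: 48

```text
time_s: 16.85
tool_pos: [0.6272, 0.0268, 0.0775]
tool_rot: [180.0, -0.2, -162.9]
force: [-0.1, 0.5, -0.3]
grip_width: 0.0482
```

>>> servo_tool:
  commands: [0,0,0,0,0,0,0,0,0,0,0,0]

```text
time_s: 17.05
tool_pos: [0.6265, 0.0271, 0.078]
tool_rot: [180.0, -0.2, -163.0]
force: [-0.4, 0.4, 0.1]
grip_width: 0.0482
```

```bash
python3 - <<'E'
from h import *
print(st()[0].round(1),st()[1].round(2))
W=wcloud("w8");z=W[...,2]
ok=np.isfinite(z)&(z<.05)&(z>-.015)
W2=W[ok][:,None,:];z2=W2[...,2]
print(fit(W2,z2,.021,(626,25,17),54,40,38))
print(fit(W2,z2,.021,(606,83,14),75,32,60))
E
```

```text
[626.5  27.1  78. ] [ 179.98   -0.2  -163.01]
[626.05  24.73  16.77]
[606.42  82.59  15.55]
```

View pics/w8.png

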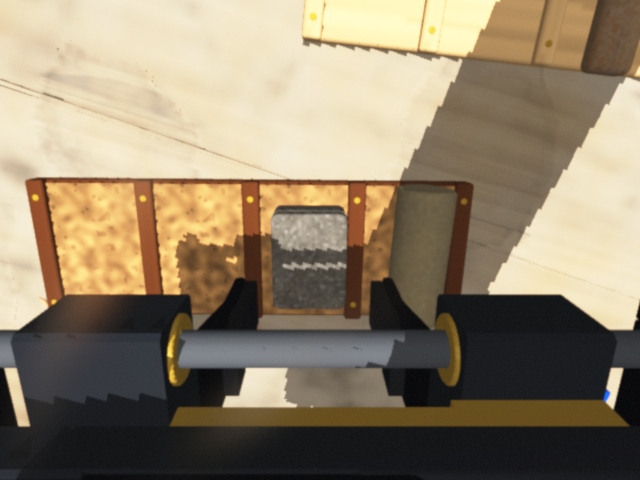

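>>> servo_tool:
  commands: [0.5,-1,20,0,0,0,0.4,-1,20,0,0,0,0,0,14,0,0,0,0,0,6,0,0,0,0,0,2,0,0,0,0,0,0,0,0,0,0,0,0,0,0,0]

```text
time_s: 17.8
tool_pos: [0.6283, 0.0253, 0.0186]
tool_rot: [-180.0, 0.1, -162.9]
force: [0.9, 0.7, 0.4]
grip_width: 0.0478
```

>>> servo_tool:
  commands: [0,0,0,0,0,0,0,0,0,0,0,0,0,0,0,0,0,0,0,0,0,0,0,0]
  jaw: 34
  newtons: 15

```text
time_s: 18.2
tool_pos: [0.6281, 0.0253, 0.0183]
tool_rot: [-180.0, 0.1, -162.9]
force: [-0.7, 0.1, 3.4]
grip_width: 0.04
```

>>> servo_tool:
  commands: [0,0,-8,0,0,0,0,0,-20,0,0,0,0,0,-30,0,0,0,0,0,-22,0,0,0,0,0,0,0,0,0,0,0,0,0,0,0]

```text
time_s: 18.8
tool_pos: [0.6275, 0.0253, 0.0977]
tool_rot: [180.0, 0.0, -162.9]
force: [-0.6, -0.5, 0.2]
grip_width: 0.0398
```

```bash
python3 - <<'E'
from h import *
plan([458.5,73.5,98],-168.95,8)
E
```

```text
t 18.8 pos [627.5  25.3  97.7] rot [ 1.7998e+02  3.0000e-02 -1.6294e+02] grip 39.8 F [-0.6 -0.5  0.2]
tot turn [0.02 0.02 6.01] world d [-169.    48.2    0.3]
18.4,12,-0,0,0,0.75,18.6,11.7,-0,0,0,0.75,18.7,11.5,-0,0,0,0.75,18.9,11.2,-0,0,0,0.75,19,11,-0,0,0,0.75,19.2,10.7,-0,0,0,0.75,19.3,10.5,-0,0,0,0.75,19.4,10.2,-0,0,0,0.75
```

>>> servo_tool:
  commands: [18.2,12,0,0,0,0.75,18.3,11.7,0,0,0,0.75,18.4,11.5,0,0,0,0.75,18.6,11.2,0,0,0,0.75,18.8,11,0,0,0,0.75,18.9,10.7,0,0,0,0.75,19,10.5,0,0,0,0.75,19.1,10.2,0,0,0,0.75,0,0,0,0,0,0,0,0,0,0,0,0]

```text
time_s: 19.8
tool_pos: [0.4601, 0.0741, 0.0968]
tool_rot: [-180.0, -0.1, -168.9]
force: [0.1, -0.2, 0.8]
grip_width: 0.0401
```

```bash
python3 - <<'E'
from h import *
W=wcloud("w9");print(st()[0].round(1),st()[1].round(2))
E
```

```text
[460.8  73.8  97.1] [-1.7998e+02 -3.0000e-02 -1.6893e+02]
```

View pics/w9.png

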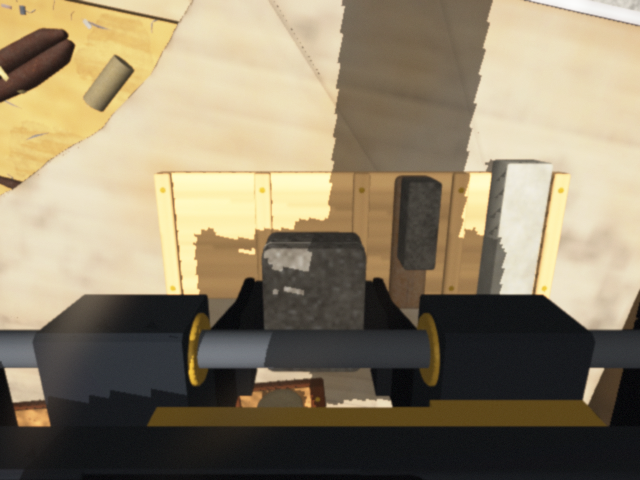

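>>> servo_tool:
  commands: [0,0,25,0,0,0,0,0,28,0,0,0,0,0,16,0,0,0,0,0,6,0,0,0,0,0,2,0,0,0,0,0,0,0,0,0,0,0,0,0,0,0]

```text
time_s: 20.55
tool_pos: [0.4618, 0.0742, 0.0215]
tool_rot: [180.0, 0.1, -169.0]
force: [1.0, -0.5, -1.1]
grip_width: 0.0404
```

>>> servo_tool:
  commands: [0,0,1,0,0,0,0,0,0,0,0,0]

```text
time_s: 20.75
tool_pos: [0.4611, 0.0743, 0.0201]
tool_rot: [180.0, 0.1, -168.9]
force: [-0.0, -0.2, -0.1]
grip_width: 0.0401
```

>>> servo_tool:
  commands: [0,0,0.6,0,0,0,0,0,0,0,0,0]

```text
time_s: 20.95
tool_pos: [0.4608, 0.0741, 0.0192]
tool_rot: [180.0, 0.0, -168.9]
force: [-0.7, -0.1, -0.4]
grip_width: 0.0397
```

>>> servo_tool:
  commands: [0,0,1,0,0,0,0,0,0,0,0,0]

```text
time_s: 21.15
tool_pos: [0.4607, 0.074, 0.018]
tool_rot: [180.0, -0.0, -168.9]
force: [-0.5, -0.8, -0.9]
grip_width: 0.0402
```

>>> servo_tool:
  commands: [0,0,0.8,0,0,0,0,0,0,0,0,0]

```text
time_s: 21.35
tool_pos: [0.4608, 0.0741, 0.0173]
tool_rot: [180.0, 0.0, -168.9]
force: [-0.4, 0.2, -0.2]
grip_width: 0.0399
```

>>> servo_tool:
  commands: [0,0,0.5,0,0,0,0,0,0,0,0,0]

```text
time_s: 21.55
tool_pos: [0.4609, 0.0741, 0.0172]
tool_rot: [180.0, -0.0, -168.9]
force: [-2.5, -0.1, 4.8]
grip_width: 0.0404
```

Contact; release and retreat.

>>> servo_tool:
  commands: [0,0,0,0,0,0,0,0,0,0,0,0,0,0,0,0,0,0]
  jaw: 47

```text
time_s: 21.85
tool_pos: [0.4607, 0.074, 0.0167]
tool_rot: [-180.0, 0.0, -168.9]
force: [-0.2, -0.5, -0.9]
grip_width: 0.0464
```

>>> servo_tool:
  commands: [0,0,-10,0,0,0,0,0,-25,0,0,0,0,0,-35,0,0,0,0,0,-40,0,0,0,0,0,0,0,0,0,0,0,0,0,0,0]

```text
time_s: 22.45
tool_pos: [0.4616, 0.0743, 0.1282]
tool_rot: [179.9, 0.2, -168.9]
force: [-0.5, 0.1, 0.1]
grip_width: 0.047
```

```bash
python3 - <<'E'
from h import *
print(st()[0].round(1),st()[1].round(2))
W=wcloud("w10");z=W[...,2]
ok=np.isfinite(z)&(z<.05)&(z>-.015)
W2=W[ok][:,None,:];z2=W2[...,2]
s=fit(W2,z2,.02,(458.5,73.5,11),54,40,38);print(s)
a=np.radians(11.05);d=s[:2]-[452.8,102.9];print(d@[np.cos(a),np.sin(a)],d@[-np.sin(a),np.cos(a)])
plan([606.5,82.7,85],-165.1,8)
E
```

```text
[461.6  74.3 128.2] [ 1.7994e+02  1.7000e-01 -1.6895e+02]
[458.65  73.98  10.89]
0.19857492026396048 -29.505075292244925
t 22.5 pos [460.6  74.1 126.9] rot [ 1.7998e+02  2.0000e-02 -1.6894e+02] grip 46.8 F [ 0.2  0.6 -0.6]
tot turn [ 0.02  0.02 -3.84] world d [145.9   8.6 -41.9]
-18.1,-2.4,5.2,0,0,-0.48,-18.1,-2.6,5.2,0,0,-0.48,-18.1,-2.7,5.2,0,0,-0.48,-18,-2.9,5.2,0,0,-0.48,-18,-3,5.2,0,0,-0.48,-18,-3.2,5.2,0,0,-0.48,-18,-3.3,5.2,0,0,-0.48,-17.9,-3.5,5.2,0,0,-0.48
```

View pics/w10.png

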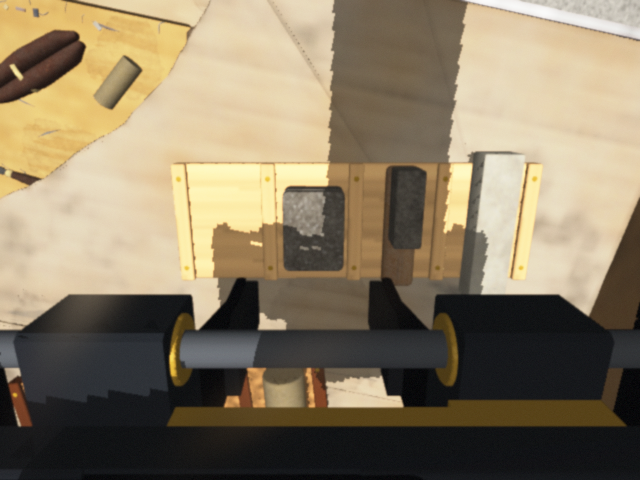

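>>> servo_tool:
  commands: [-18.2,-2.4,5.3,0,0,-0.48,-18.2,-2.6,5.3,0,0,-0.48,-18.1,-2.7,5.3,0,0,-0.48,-18.1,-2.9,5.3,0,0,-0.48,-18.1,-3,5.3,0,0,-0.48,-18,-3.2,5.3,0,0,-0.48,-18,-3.3,5.3,0,0,-0.48,-17.9,-3.5,5.3,0,0,-0.48,0,0,0,0,0,0,0,0,0,0,0,0]
  jaw: 44

```text
time_s: 23.5
tool_pos: [0.6057, 0.0824, 0.0827]
tool_rot: [-180.0, -0.2, -165.1]
force: [0.2, -0.6, -0.1]
grip_width: 0.0439
```

```bash
python3 - <<'E'
from h import *
print(st()[0].round(1),st()[1].round(2))
W=wcloud("w11");z=W[...,2]
ok=np.isfinite(z)&(z<.05)&(z>-.015)
W2=W[ok][:,None,:];z2=W2[...,2]
print(fit(W2,z2,.021,(606,83,14),75,32,55))
E
```

```text
[605.7  82.4  82.7] [-179.98   -0.21 -165.14]
[606.67  81.91  14.35]
```

View pics/w11.png

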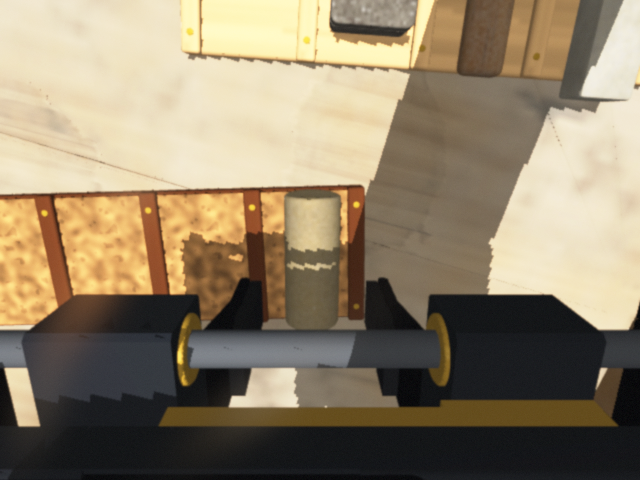

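>>> servo_tool:
  commands: [-0.5,-0.4,20,0,0,0.3,0,0,24,0,0,0,0,0,14,0,0,0,0,0,6,0,0,0,0,0,2,0,0,0,0,0,0,0,0,0,0,0,0,0,0,0]

```text
time_s: 24.25
tool_pos: [0.6084, 0.0827, 0.0194]
tool_rot: [180.0, 0.1, -165.4]
force: [0.8, 0.2, -0.2]
grip_width: 0.0439
```

>>> servo_tool:
  commands: [0,0,1.5,0,0,0,0,0,0.7,0,0,0,0,0,0,0,0,0]

```text
time_s: 24.55
tool_pos: [0.6077, 0.0827, 0.0163]
tool_rot: [180.0, 0.0, -165.4]
force: [0.3, 0.0, 0.8]
grip_width: 0.0441
```

>>> servo_tool:
  commands: [0,0,0,0,0,0,0,0,0,0,0,0,0,0,0,0,0,0,0,0,0,0,0,0]
  jaw: 25
  newtons: 12

```text
time_s: 24.95
tool_pos: [0.6077, 0.0826, 0.0162]
tool_rot: [180.0, 0.0, -165.4]
force: [-0.5, -0.4, 0.0]
grip_width: 0.031
```

>>> servo_tool:
  commands: [0,0,-8,0,0,0,0,0,-20,0,0,0,0,0,-30,0,0,0,0,0,-25,0,0,0,0,0,0,0,0,0,0,0,0,0,0,0]

```text
time_s: 25.55
tool_pos: [0.6079, 0.0827, 0.0998]
tool_rot: [180.0, 0.1, -165.4]
force: [0.3, -0.1, -1.3]
grip_width: 0.0312
```

```bash
python3 - <<'E'
from h import *
plan([470,14.5,98],-168.95,8)
E
```

```text
t 25.55 pos [607.9  82.7  99.8] rot [ 1.7998e+02  7.0000e-02 -1.6540e+02] grip 31.2 F [ 0.3 -0.1 -1.3]
tot turn [0.02 0.07 3.55] world d [-137.9  -68.2   -1.8]
18.8,-3.9,0.2,0,0.01,0.44,18.8,-4.1,0.2,0,0.01,0.44,18.8,-4.2,0.2,0,0.01,0.44,18.7,-4.3,0.2,0,0.01,0.44,18.7,-4.5,0.2,0,0.01,0.44,18.7,-4.6,0.2,0,0.01,0.44,18.6,-4.8,0.2,0,0.01,0.44,18.6,-4.9,0.2,0,0.01,0.44
```

>>> servo_tool:
  commands: [18.7,-3.9,0,0,0,0.44,18.7,-4.1,0,0,0,0.44,18.7,-4.2,0,0,0,0.44,18.6,-4.3,0,0,0,0.44,18.6,-4.5,0,0,0,0.44,18.5,-4.6,0,0,0,0.44,18.4,-4.8,0,0,0,0.44,18.4,-4.9,0,0,0,0.44,0,0,0,0,0,0,0,0,0,0,0,0]

```text
time_s: 26.55
tool_pos: [0.4705, 0.0149, 0.0985]
tool_rot: [180.0, -0.0, -168.9]
force: [-0.4, -0.3, 0.7]
grip_width: 0.0312
```

```bash
python3 - <<'E'
from h import *
W=wcloud("w12");print(st()[0].round(1),st()[1].round(2))
E
```

```text
[471.1  15.1  98.8] [ 1.8000e+02 -1.0000e-02 -1.6889e+02]
```

View pics/w12.png

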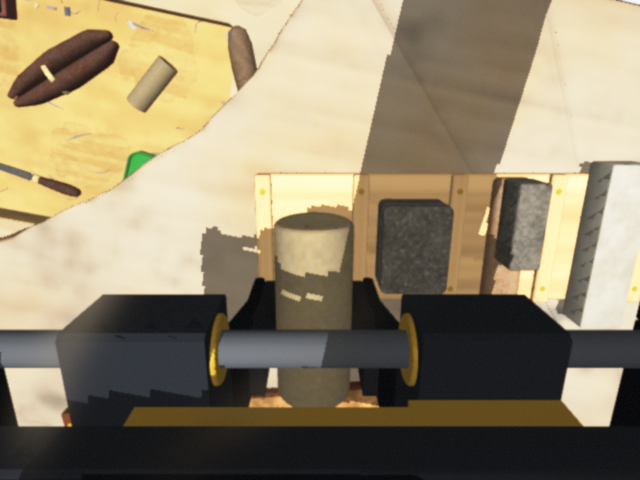

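>>> servo_tool:
  commands: [0,-0.4,25,0,0,0,0,0,28,0,0,0,0,0,18,0,0,0,0,0,7,0,0,0,0,0,2,0,0,0,0,0,0,0,0,0,0,0,0,0,0,0]

```text
time_s: 27.3
tool_pos: [0.4719, 0.0145, 0.02]
tool_rot: [180.0, 0.1, -168.9]
force: [-0.1, -0.1, -0.6]
grip_width: 0.031
```

>>> servo_tool:
  commands: [0,0,1.5,0,0,0,0,0,1,0,0,0,0,0,0,0,0,0]

```text
time_s: 27.6
tool_pos: [0.471, 0.0144, 0.0168]
tool_rot: [180.0, 0.0, -168.9]
force: [-0.1, 0.9, -0.2]
grip_width: 0.0314
```

>>> servo_tool:
  commands: [0,0,0.6,0,0,0,0,0,0,0,0,0]

```text
time_s: 27.8
tool_pos: [0.4709, 0.0143, 0.0161]
tool_rot: [180.0, 0.0, -168.9]
force: [0.9, -0.6, -0.9]
grip_width: 0.0312
```

>>> servo_tool:
  commands: [0,0,0.6,0,0,0,0,0,0,0,0,0]

```text
time_s: 28.0
tool_pos: [0.4709, 0.0143, 0.0154]
tool_rot: [180.0, 0.0, -168.9]
force: [-0.9, 0.1, -0.7]
grip_width: 0.0313
```

>>> servo_tool:
  commands: [0,0,0.6,0,0,0,0,0,0,0,0,0]

```text
time_s: 28.2
tool_pos: [0.471, 0.0143, 0.0151]
tool_rot: [180.0, 0.0, -168.9]
force: [-1.3, -0.7, 2.4]
grip_width: 0.0313
```

>>> servo_tool:
  commands: [0,0,0,0,0,0,0,0,0,0,0,0,0,0,0,0,0,0,0,0,0,0,0,0]
  jaw: 42

```text
time_s: 28.6
tool_pos: [0.4709, 0.0143, 0.0148]
tool_rot: [180.0, 0.0, -168.9]
force: [0.2, -0.7, -0.4]
grip_width: 0.0413
```

>>> servo_tool:
  commands: [0,0,-6,0,0,0,0,0,-15,0,0,0,0,0,-35,0,0,0,0,0,-40,0,0,0,0,0,-40,0,0,0,0,0,0,0,0,0,0,0,0,0,0,0]

```text
time_s: 29.3
tool_pos: [0.4716, 0.0144, 0.152]
tool_rot: [180.0, 0.2, -168.9]
force: [-0.1, 0.1, -0.9]
grip_width: 0.0416
```

```bash
python3 - <<'E'
from h import *
print(st()[0].round(1),st()[1].round(2))
W=wcloud("w13");z=W[...,2]
ok=np.isfinite(z)&(z<.05)&(z>-.015)
W2=W[ok][:,None,:];z2=W2[...,2]
r=fit(W2,z2,.004,(452.8,103,11),84,250,150);print("rack",r)
a=np.radians(11.05)
for n,t,v,L,w,th,rg in(("stone",0,90,102,26,.019,65),("brush",0,30,86,22,.0145,50),("box",0,-30,54,40,.02,38),("roller",0,-90,75,32,.02,50)):
    s=fit(W2,z2,th,(452.8-v*np.sin(a),102.9+v*np.cos(a),11),L,w,rg)
    d=s[:2]-[452.8,102.9];print(n,s,(d@[np.cos(a),np.sin(a)]).round(1),(d@[-np.sin(a),np.cos(a)]).round(1))
E
```

```text
[471.6  14.4 152. ] [ 1.7996e+02  1.6000e-01 -1.6893e+02]
rack [452.68 102.41  11.2 ]
stone [436.26 192.05  10.75] 0.9 90.7
brush [447.8  132.49  12.01] 0.8 30.0
box [458.49  74.33  11.14] 0.1 -29.1
roller [469.6   14.34  11.02] -0.5 -90.1
```

View pics/w13.png

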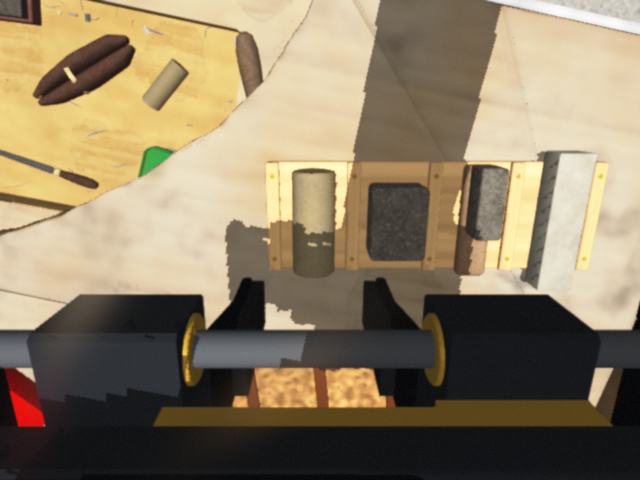

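>>> servo_tool:
  commands: [0,0,-30,0,0,0,0,0,-30,0,0,0,0,0,0,0,0,0]

```text
time_s: 29.65
tool_pos: [0.4725, 0.0143, 0.213]
tool_rot: [180.0, 0.2, -168.9]
force: [-0.2, 0.7, -0.0]
grip_width: 0.0419
```

```bash
python3 - <<'E'
from h import *
W=wcloud("w14");z=W[...,2]
ok=np.isfinite(z)&(z<.05)&(z>-.015)
W2=W[ok][:,None,:];z2=W2[...,2]
s=fit(W2,z2,.02,(470,14.5,11),75,32,50);print("roller",s)
p,d=read_camera("scene");cv2.imwrite("pics/scene1.png",p[:,:,::-1])
print(st()[0],env.sign_off())
E
```

```text
roller [469.7   14.33  11.26]
the job is handed in; nothing more can be done
[470.41271461  14.23807329 209.8480317 ] None
```

View pics/scene1.png

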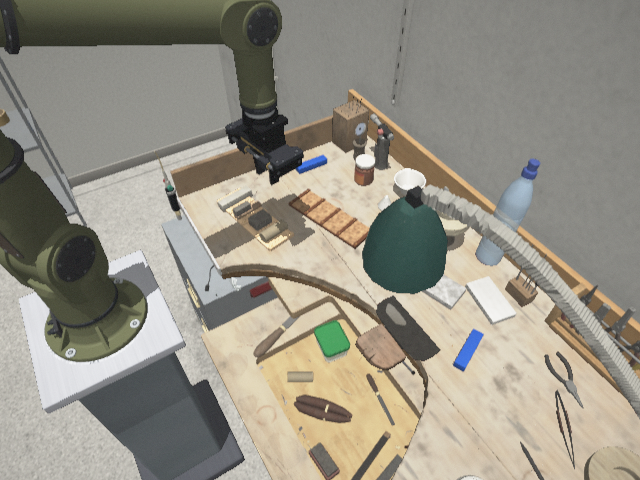

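All four things are now in the pale rack in reverse order, and the job was handed in at about 30 s of the 99 s. From left to right the rack holds the dressing stone, the brush, the tin box and the cork roller.

My last wrist-camera check put each one within about 1 mm of its bay's middle and within about 1° of the ribs. The roller did not move after I let go, and the gripper stood about 0.2 m above the rack. The scene picture showed the old rack empty, with only its pads.

No check failed, and the wrist force never read more than about 15 N. I did not take a final picture with the top camera; the wrist and top cameras agreed within about 1.5 mm, and about 1° in angle, where both were used at the start.

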